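Clip the pin punches back into their rack

TASK

Put the four pin punches with coloured sleeves back in the clip rack: press each one down into the two spring clips of its own colour until it snaps fully home in both, with the sleeve centred between the clips and the point towards the back of the bench, away from the robot. Leave the bare steel chisel and the tin of nuts where they are.

Things in the scene. Friction and masses are not known exactly. Their poses are not given: they have to be found in the camera images.
- punch_red: Pin punch lying on the bench, 180 mm long, 0.11-0.18 kg: octagonal red sleeve 110 mm long, 14 mm thick; bare steel head (25 mm) at one end, bare cone and 3 mm thick pin (45 mm together) at the other. Origin: on the bar's axis at the sleeve's middle, near its balance point, 7 mm above the bench. x runs along the bar towards the pin (the point); it may lie rolled about x.
- punch_yellow: Pin punch lying on the bench, 180 mm long, 0.11-0.18 kg: octagonal yellow sleeve 110 mm long, 14 mm thick; bare steel head (25 mm) at one end, bare cone and 5 mm thick pin (45 mm together) at the other. Origin: on the bar's axis at the sleeve's middle, near its balance point, 7 mm above the bench. x runs along the bar towards the pin (the point); it may lie rolled about x.
- punch_green: Pin punch lying on the bench, 180 mm long, 0.11-0.18 kg: octagonal green sleeve 110 mm long, 14 mm thick; bare steel head (25 mm) at one end, bare cone and 6 mm thick pin (45 mm together) at the other. Origin: on the bar's axis at the sleeve's middle, near its balance point, 7 mm above the bench. x runs along the bar towards the pin (the point); it may lie rolled about x.
- punch_blue: Pin punch lying on the bench, 180 mm long, 0.11-0.18 kg: octagonal blue sleeve 110 mm long, 14 mm thick; bare steel head (25 mm) at one end, bare cone and 8 mm thick pin (45 mm together) at the other. Origin: on the bar's axis at the sleeve's middle, near its balance point, 7 mm above the bench. x runs along the bar towards the pin (the point); it may lie rolled about x.
- clip_red: Fixed red carrier, 120 mm (x), two upright spring clips 36 mm either side of its middle; 72 mm from its neighbours. Origin: underside at its front end, 10 mm over the bench; x to the back. Seated sleeve: middle at x 60, axis at z 15 mm. Clip mouth 25 mm wide at z 36, throat 9 mm at z 22; 5-15 N down snaps it in. Between the clips only an 11 mm wide spine: fingers fit beside it.
- clip_yellow: Fixed yellow carrier, 120 mm (x), two upright spring clips 36 mm either side of its middle; 72 mm from its neighbours. Origin: underside at its front end, 10 mm over the bench; x to the back. Seated sleeve: middle at x 60, axis at z 15 mm. Clip mouth 25 mm wide at z 36, throat 9 mm at z 22; 5-15 N down snaps it in. Between the clips only an 11 mm wide spine: fingers fit beside it.
- clip_green: Fixed green carrier, 120 mm (x), two upright spring clips 36 mm either side of its middle; 72 mm from its neighbours. Origin: underside at its front end, 10 mm over the bench; x to the back. Seated sleeve: middle at x 60, axis at z 15 mm. Clip mouth 25 mm wide at z 36, throat 9 mm at z 22; 5-15 N down snaps it in. Between the clips only an 11 mm wide spine: fingers fit beside it.
- clip_blue: Fixed blue carrier, 120 mm (x), two upright spring clips 36 mm either side of its middle; 72 mm from its neighbours. Origin: underside at its front end, 10 mm over the bench; x to the back. Seated sleeve: middle at x 60, axis at z 15 mm. Clip mouth 25 mm wide at z 36, throat 9 mm at z 22; 5-15 N down snaps it in. Between the clips only an 11 mm wide spine: fingers fit beside it.
- chisel: Bare dark steel cold chisel, no sleeve: an octagonal bar 166 mm long, 16 mm thick, flattened to a 22 mm cutting edge. Lies among the punches; not part of the job. Origin on its axis near its middle, x towards the cutting edge.
- nut_tin: Open round aluminium tin holding a few nuts, 64 mm across and 36 mm high, standing to the left of the rack; not part of the job. Origin: centre of its underside.

How it is judged:
At the end, for the whole second after the job is handed in: Every punch rests, released, in its own colour's clips: axis within 4 mm sideways of the clips' middle, at most 3.5 mm above seated height, parallel to the carrier within 4 degrees, sleeve's middle within 15 mm of the middle between the clips, point to the back (y of punch_red in the frame of clip_red between -0.004 and 0.004 m and z of punch_red in the frame of clip_red between 0.01 and 0.0185 m and x of clip_red in the frame of punch_red between -0.075 and -0.045 m and angle between the x axis of punch_red and the x axis of clip_red, either way round below 0.07 rad and linear speed of each of punch_red, punch_yellow, punch_green, punch_blue below 0.02 m/s and y of punch_yellow in the frame of clip_yellow between -0.004 and 0.004 m and z of punch_yellow in the frame of clip_yellow between 0.01 and 0.0185 m and x of clip_yellow in the frame of punch_yellow between -0.075 and -0.045 m and angle between the x axis of punch_yellow and the x axis of clip_yellow, either way round below 0.07 rad and y of punch_green in the frame of clip_green between -0.004 and 0.004 m and z of punch_green in the frame of clip_green between 0.01 and 0.0185 m and x of clip_green in the frame of punch_green between -0.075 and -0.045 m and angle between the x axis of punch_green and the x axis of clip_green, either way round below 0.07 rad and y of punch_blue in the frame of clip_blue between -0.004 and 0.004 m and z of punch_blue in the frame of clip_blue between 0.01 and 0.0185 m and x of clip_blue in the frame of punch_blue between -0.075 and -0.045 m and angle between the x axis of punch_blue and the x axis of clip_blue, either way round below 0.07 rad); the robot touches nothing.
It fails at once if the bare chisel is shifted by more than 30 mm (distance of chisel from where it was at the start of the episode above 0.03 m).
It fails at once if the tin of nuts is shifted by more than 30 mm (distance of nut_tin from where it was at the start of the episode above 0.03 m).
It also fails if it takes over 115 s, if anything falls off the work surface, if the arm or the gripper's body presses on something with over 40 N, if the wrist force passes 120 N, or if a joint passes its speed limit or range.

ROBOT

A 6-joint arm with a two-finger parallel gripper is mounted at the origin on the work surface. World frame = base frame: x ahead of the robot, y to its left, z up, the work surface at z = 0. Lengths are in m, angles in rad, forces in N, time in s.
With the tool pointing down it reaches from about 0.35 to 0.975 m from the base axis. Payload 17.4 kg.
Tool frame: the origin (TCP) lies on the centre line of the jaws, within the pads' length; the fingertips stand 14 mm ahead of it and the grasp point (between the pads) lies 5 mm behind it; z points along the fingers, y is the line along which they close (so a half turn about z gives the same grasp; the last joint's range is limited). The gripper opens to 85 mm and grips with 20 to 120 N. Pads are 22 mm wide; open, the fingers measure 114 mm over their backs; the gripper's body (76 mm by 85 mm) begins 54 mm behind the grasp point. The pads swing forward as they close: fully open they stand 13 mm farther back than shut.
Start: joints at [1.216, 0.116, 1.442, -0, 1.584, -0.038], TCP at [0.21, 0.641, 0.245] pointing down, gripper open.
Joint ranges: [-2.83, 2.83], [-0.83, 2.19], [0.07, 2.5], [-1.14, 4.28], [0.01, 3], [-2.97, 2.97]. Speed limits (rad/s): [1.89, 1.89, 2.22, 3.14, 3.14, 3.14].

INTERFACE

Orientations are given as a 3x3 rotation matrix whose columns are the frame's x, y, z axes.
In Python, from station import ctrl gives the robot as it stands.
- The arm moves only by the shell command python3 -m jog 'ROWS' [FORCE]. ROWS is a JSON object of lists of equal length, an entry for each row: "hand": the opening, from -1 (shut) to 1 (fully open); "delta_pos": the shift along the tool's x, y, z in units of 25 mm (1.0 is 25 mm), a list of three; "spin": the turn about the tool's z in units of 4 degrees (1.0 is 4 degrees). In form: {"hand": [hand, ...], "delta_pos": [[tx, ty, tz], ...], "spin": [spin, ...]}. A call has 1 to 10 rows; each row shifts and turns the commanded pose from where the row before left it, along the tool's axes as they then stand; what a row does not reach is not made up. A row lasts 1/12 s, in which the tool goes at most 41.7 mm and 7.16 degrees, less where a joint would pass 70% of its speed; a pose out of reach is approached as far as the arm can. A call with a number of a shift or a turn outside -1 to 1 is refused whole. A call with a gripper value outside its range is refused whole. The fingers move at their own pace and stop on an object; FORCE is the grip in N (left out, the last holds). Time passes only in rows, so rows that do not move let the fingers close. It gives the time, the measured TCP pose, the force, the opening and the grip force at its end, in the units of the state.
- ctrl.observe(): the state, without advancing time (a new reading comes with each control period).
- ctrl.read_camera(name): name is "scene" or "top" or "wrist"; returns a dict with "img" (384x512x3 uint8, red, green, blue), "fx", "fy", "cx", "cy" (pixels), "eye" and "rotation" of the camera in the world. Camera axes: x right, y down, z forward; pixel columns grow to the right and rows downward; lengths in m; the calibration is good to about 2 mm. A picture is of the moment at which its call begins. There is no depth.
- ctrl.hand_in(): hands the job in; it is judged then, once.
The state is a dict: "time_s": time; "qpos": joint angles; "qvel": joint speeds; "effort": joint torques, N m; "ee_pos": TCP position; "orientation": TCP orientation; "force": force on the tool from outside, world axes, zero at the start; "torque": the same for the moment, N m; "grip_width": finger opening in m; "grasp_force": force on a finger pad.
Only numpy, scipy, OpenCV 4.12 (cv2) and the standard library are available. Lean on these libraries where they do the work, as an engineer would, in place of code of your own. Each camera call takes 0.05 s, during which the arm holds its last target. There are 200 camera calls.

## Working session

There is one attempt and no reset: what is moved stays moved. The work goes in short steps, Python scripts to look and compute and a shell command to move; the robot and the scene stay as the last step left them, time stands still between calls to the robot, and variables do not carry over. Pictures are saved under pics/ and viewed, at most 14 in all, crops included, and the job is handed in when it is done.

```bash
mkdir -p pics; ls
python3 - <<'E'
from station import ctrl
import cv2,numpy as np
np.set_printoptions(precision=4,suppress=True)
s=ctrl.observe();print({k:np.round(v,3).tolist() for k,v in s.items()})
for n in("top","scene"):
    c=ctrl.read_camera(n);cv2.imwrite(f"pics/{n}0.png",c["img"][:,:,::-1])
    print(n,c["fx"],c["fy"],c["cx"],c["cy"],c["eye"],np.array(c["rotation"]).tolist())
E
```

```text
pics
{'time_s': 0.0, 'qpos': [1.216, 0.117, 1.442, 0.0, 1.584, -0.038], 'qvel': [-0.0, 0.0, -0.0, 0.001, 0.0, -0.001], 'effort': [0.002, -73.195, -63.251, 0.0, 0.006, 0.0], 'ee_pos': [0.21, 0.641, 0.245], 'orientation': [[-0.95, 0.312, -0.0], [0.312, 0.95, -0.001], [0.0, -0.001, -1.0]], 'force': [0.103, -0.276, 0.564], 'torque': [-0.011, -0.035, 0.029], 'grasp_force': 0.0, 'grip_width': 0.085}
top 463.2678595799771 463.2678595799771 256.5315409990659 191.91294402102105 [0.4053 0.031  1.1279] [[0.025788001817844686, -0.9942325265793498, 0.10409928940144257], [-0.9991105657432694, -0.029108836251502297, -0.030508245971335033], [0.03336249964266903, -0.10321995322477955, -0.9940988808332234]]
scene 414.1439084483768 414.1439084483768 256.1355725493173 194.73382200139383 [1.0439 0.1457 0.7804] [[-0.24923371086795204, 0.7711682969044986, -0.5858173906742654], [0.968432834399153, 0.20128318181139776, -0.1470473596413836], [0.004516926456417705, -0.6039739552077513, -0.7969912539081546]]
```

View pics/top0.png

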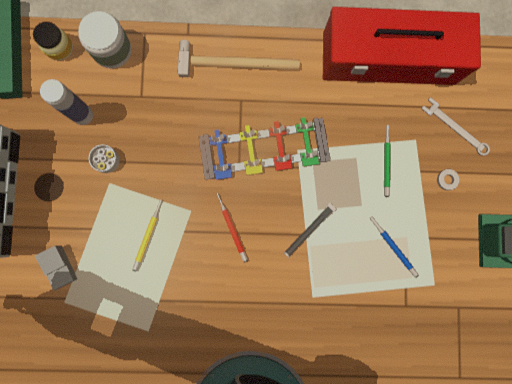

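View pics/scene0.png

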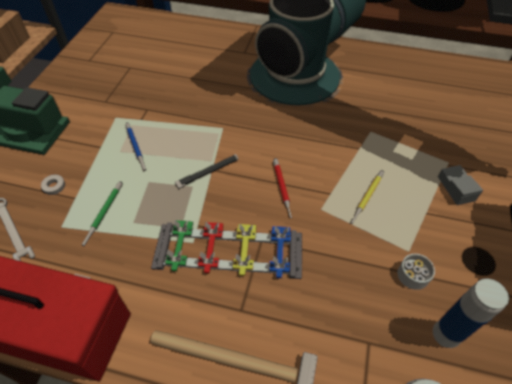

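Top view: the punch sleeves lie at about blue (396,248), green (387,170), red (234,235) and yellow (147,243), all with points towards image-up (+x). The rack carriers are blue (221,155), yellow (251,149), red (282,145) and green (308,142). The chisel is at (310,231) and the tin at (102,158).

```bash
cat > h.py <<'E'
from station import ctrl
import cv2,numpy as np
np.set_printoptions(precision=4,suppress=True)
H={'red':[(0,8),(172,180)],'yellow':[(22,34)],'green':[(45,85)],'blue':[(100,125)]}
def cast(c,uv,z):
    uv=np.atleast_2d(uv).astype(float);R=np.array(c["rotation"]);e=np.array(c["eye"])
    d=np.c_[(uv[:,0]-c["cx"])/c["fx"],(uv[:,1]-c["cy"])/c["fy"],np.ones(len(uv))]@R.T
    return e+d*((z-e[2])/d[:,2])[:,None]
def mask(c,col,smin=120,vmin=60):
    h=cv2.cvtColor(c["img"],cv2.COLOR_RGB2HSV);m=0
    for a,b in H[col]: m=m|cv2.inRange(h,(a,smin,vmin),(b,255,255))
    return m
def comps(m,amin=40):
    n,l,s,ce=cv2.connectedComponentsWithStats(m)
    return [(s[i],ce[i],np.argwhere(l==i)[:,::-1]) for i in range(1,n) if s[i,4]>=amin]
def pca(P):
    m=P.mean(0);w,v=np.linalg.eigh(np.cov((P-m).T));a=v[:,-1];a=a*np.sign(a[0]);t=(P-m)@a
    return m+a*(t.max()+t.min())/2,a,t.max()-t.min()
E
python3 - <<'E'
from h import *
for n in("top","scene"):
    c=ctrl.read_camera(n)
    for col in H:
        for s,ce,px in comps(mask(c,col)):
            if s[4]>900: continue
            P=cast(c,px,0.009)[:,:2];m,a,L=pca(P)
            print(n,col,s,ce,"mid",m,"yaw",np.degrees(np.arctan2(a[1],a[0])),"L",L)
E
```

```text
top red [269 126  18  32 177] [278.7401 140.435 ] mid [ 0.6482 -0.0555] yaw 13.300823923801726 L 0.07629975348686224
top red [273 154  19  17 168] [282.2917 163.9226] mid [ 0.5932 -0.0642] yaw -87.18614151083001 L 0.043797723792583315
top red [222 209  22  44 256] [232.7617 231.0781] mid [0.4273 0.0519] yaw 24.466450601652273 L 0.11007692099263996
top yellow [240 132  18  30 177] [249.     145.0395] mid [0.6364 0.0177] yaw 18.865764435995157 L 0.07759540130319997
top yellow [244 161  19  14 150] [252.54 168.78] mid [0.5789 0.0077] yaw 83.4983421937441 L 0.046979600918153605
top yellow [135 217  22  45 257] [145.5759 238.8949] mid [0.4021 0.2584] yaw -18.099970719580536 L 0.10816225621051352
top green [297 127  16  26 129] [305.8837 137.5116] mid [ 0.6558 -0.1228] yaw 11.573860029822358 L 0.06334450333528958
top green [385 143   5  44 216] [387.0046 164.1019] mid [ 0.6003 -0.3236] yaw -0.19257089309541084 L 0.10752131852405614
top green [301 153  18  13 115] [309.2348 160.4   ] mid [ 0.604  -0.1311] yaw 87.12809500465686 L 0.043101289153688285
top blue [218 145   6  21  56] [220.4286 
[... 1154 characters left out ...]
n [ 93 190  24  37 154] [104.6039 208.3377] mid [ 0.5985 -0.3206] yaw -0.4909501733352798 L 0.10383965175790713
scene green [174 230  17  25 124] [180.0726 239.5968] mid [ 0.6406 -0.1248] yaw 4.730817703351416 L 0.06240464413850069
scene green [167 260  18  11  82] [175.1463 264.2195] mid [ 0.6941 -0.1139] yaw -74.9460530836625 L 0.0360792155456518
scene blue [128 129  12  27  99] [133.596 141.798] mid [ 0.3893 -0.3467] yaw 38.75800072434428 L 0.1013190097883335
scene blue [272 228  19  35 189] [280.291  243.4021] mid [0.5943 0.0868] yaw 9.453207235105612 L 0.0824520056855099
scene blue [270 262  20  15 121] [279.9008 269.0083] mid [0.6502 0.0984] yaw -71.98744971096255 L 0.04056356145657271
```

Run:
```python
from h import *
a=ctrl.read_camera("top")["img"][110:190,190:340];b=ctrl.read_camera("scene")["img"][210:290,145:310]
a=cv2.resize(a,(750,400)[:2],interpolation=cv2.INTER_CUBIC)[:300];a=cv2.resize(ctrl.read_camera("top")["img"][112:187,195:335],(560,300),interpolation=cv2.INTER_CUBIC)
b=cv2.resize(b[:75,:140*165//165+25],(660,300),interpolation=cv2.INTER_CUBIC)
o=np.zeros((600,660,3),np.uint8);o[:300,:560]=a;o[300:]=b
cv2.imwrite("pics/rack.png",o[:,:,::-1])
```

```text
(no output)
```

View pics/rack.png

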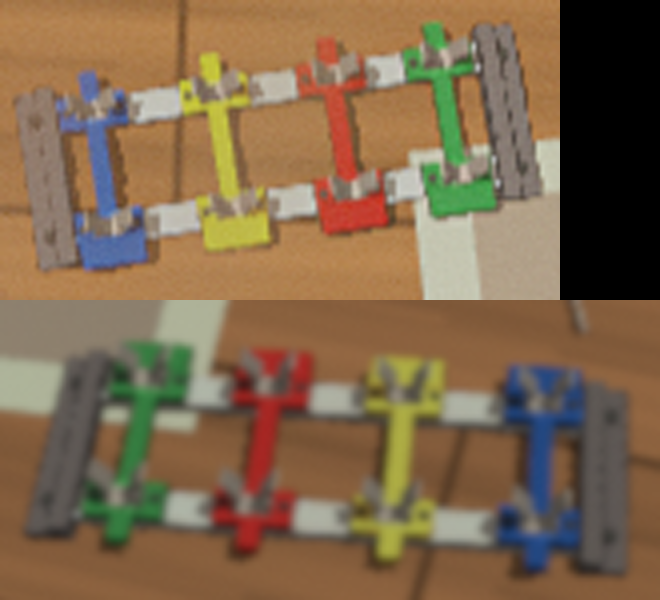

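The crop shows each carrier's wide base at the front, its narrow tongue at the back, and silver V clips at both ends. I'll look from close up with the wrist camera.

```bash
R='[-0.97,-0.81,-0.1]'
for i in 1 2; do python3 -m jog '{"hand":[1,1,1,1,1,1,1,1,1,1],"delta_pos":[[-0.97,-0.81,-0.1],[-0.97,-0.81,-0.1],[-0.97,-0.81,-0.1],[-0.97,-0.81,-0.1],[-0.97,-0.81,-0.1],[-0.97,-0.81,-0.1],[-0.97,-0.81,-0.1],[-0.97,-0.81,-0.1],[-0.97,-0.81,-0.1],[-0.97,-0.81,-0.1]],"spin":[0,0,0,0,0,0,0,0,0,0]}' | tail -c 400; done
python3 -m jog '{"hand":[1,1,1,1,1,1,1,1,1,1],"delta_pos":[[-0.97,-0.81,0],[-0.97,-0.81,0],[-0.97,-0.81,0],[-0.97,-0.81,0],[0,0,0],[0,0,0],[0,0,0],[0,0,0],[0,0,0],[0,0,0]],"spin":[-0.7,-0.7,-0.7,-0.7,-0.7,-0.7,-0.7,-0.7,-0.7,-0.7]}'
python3 - <<'E'
from h import *
c=ctrl.read_camera("wrist");cv2.imwrite("pics/w1.png",c["img"][:,:,::-1]);print(c["eye"],c["rotation"],c["fx"]);print(ctrl.observe()["time_s"],ctrl.observe()["qpos"])
E
```

```text
time_s: 1.18
ee_pos: [0.3781, 0.372, 0.2706]
orientation: [[-0.95, 0.311, 0.0], [0.311, 0.95, 0.0], [-0.0, 0.0, -1.0]]
force: [1.2, -0.5, 0.2]
grip_width: 0.0855
grasp_force: 0.0
time_s: 2.02
ee_pos: [0.5455, 0.104, 0.2956]
orientation: [[-0.95, 0.312, 0.0], [0.312, 0.95, 0.0], [-0.0, 0.0, -1.0]]
force: [0.2, -0.1, 0.1]
grip_width: 0.0853
grasp_force: 0.0
time_s: 2.85
ee_pos: [0.6195, 0.0036, 0.2953]
orientation: [[-0.985, -0.173, -0.0], [-0.173, 0.985, -0.0], [0.0, -0.0, -1.0]]
force: [0.4, -0.1, 0.3]
grip_width: 0.0856
grasp_force: 0.0
[ 0.549  -0.0091  0.423 ] [[-0.1728  0.9462  0.2737]
 [ 0.985   0.1657  0.0489]
 [ 0.0009  0.278  -0.9606]] 316.10987727184056
2.9 [-0.0353 -0.0133  1.4956  0.      1.6593 -1.7841]
```

View pics/w1.png

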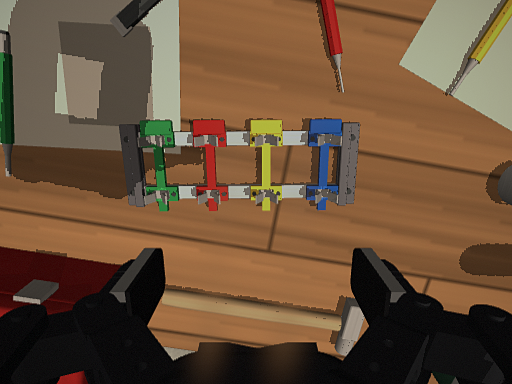

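The wrist view looks straight at the rack: green (160,165), red (210,165), yellow (266,162) and blue (322,162), with the front wide ends uppermost in the picture. I'll measure the carriers from here.

```bash
cat >> h.py <<'E'
def rack(c,z=0.015,box=None,yaw0=np.radians(9.7)):
    out={}
    for col in H:
        m=cv2.morphologyEx(mask(c,col,110,40),cv2.MORPH_CLOSE,np.ones((9,9)))&mask(c,col,110,40)
        px=np.concatenate([p for s,ce,p in comps(m,8)])
        P=cast(c,px,z)[:,:2]
        P=P[(P[:,0]>.52)&(P[:,0]<.71)&(P[:,1]>-.17)&(P[:,1]<.13)]
        yaw=yaw0
        for _ in range(3):
            a=np.array([np.cos(yaw),np.sin(yaw)]);n=np.array([-a[1],a[0]])
            t=P@a;s=P@n;tm=(t.max()+t.min())/2
            k=(abs(t-tm)<22)&(abs(s-np.median(s[abs(t-tm)<22]))<9)
            b=np.linspace(-20,20,11);tt=t[k]-tm;ss=s[k];X=[];Y=[]
            for i in range(10):
                q=(tt>=b[i])if 0 else (tt*1000>=b[i])&(tt*1000<b[i+1])
            # spine: points within 20 mm of the middle
            k=(abs(t-tm)<.020)&(abs(s-np.median(s[abs(t-tm)<.02]))<.009)
            X=t[k]-tm;Y=s[k];f=np.polyfit(X,Y,1);yaw+=np.arctan(f[0])
        out[col]=(a*tm+n*f[1],np.degrees(yaw),t.max()-t.min(),np.ptp(Y))
    return out
E
python3 - <<'E'
from h import *
for n in("wrist","top","scene"):
    c=ctrl.read_camera(n)
    for z in(.014,.020):
        try:
            for k,v in rack(c,z).items(): print(n,z,k,*v)
        except Exception as e: print(n,e)
E
```

```text
wrist 0.014 red [ 0.637  -0.0558] 9.970010961813243 0.12082670645578619 0.012580774786173532
wrist 0.014 yellow [0.6241 0.0157] 9.677805834277589 0.1208815334791361 0.010955029016610815
wrist 0.014 green [ 0.6492 -0.1219] 11.718011465555607 0.12013870685920425 0.013413279061203376
wrist 0.014 blue [0.6103 0.0891] 10.078753634347672 0.11941096584198929 0.012032502666470603
wrist 0.02 red [ 0.6357 -0.0552] 10.137475760247574 0.11902932341154193 0.012511075909502067
wrist 0.02 yellow [0.623  0.0153] 9.734173026434723 0.11910111261098777 0.010779751898999906
wrist 0.02 green [ 0.6478 -0.1202] 11.71801146555587 0.11837627568095566 0.013216506665045424
wrist 0.02 blue [0.6094 0.0876] 10.078753634347645 0.11765921060234508 0.011855986218057363
top zero-size array to reduction operation maximum which has no identity
top zero-size array to reduction operation maximum which has no identity
scene 0.014 red [ 0.6382 -0.0559] 8.954412405250832 0.12460082895631508 0.015535365065678985
scene 0.014 yellow [0.6249 0.0148] 11.147218600576535 0.123768545148634 0.015452540842941717
scene 0.014 green [ 0.6508 -0.1217] 4.878919712052512 0.11927661087102204 0.01248993114890673
scene 0.014 blue [0.611  0.0889] 10.207745189070868 0.11783401006022931 0.009653452342082328
scene 0.02 red [ 0.6414 -0.0544] 9.567894251591825 0.12361836530800485 0.01543157626108696
scene 0.02 yellow [0.6281 0.0158] 11.170009134082807 0.1227756403979764 0.015380632919873863
scene 0.02 green [ 0.6527 -0.1198] 5.426508651797796 0.11582043788513718 0.012410265180322566
scene 0.02 blue [0.6144 0.0894] 10.155477914033398 0.11691279563025958 0.009557688186070036
```

```bash
python3 -m jog '{"hand":[1,1,1,1,1,1,1,1],"delta_pos":[[0,0,1],[0,0,1],[0,0,1],[0,0,1],[0,0,1],[0,0,1],[0,0,0],[0,0,0]],"spin":[0,0,0,0,0,0,0,0]}'
python3 - <<'E'
from h import *
c=ctrl.read_camera("wrist");cv2.imwrite("pics/w2.png",cv2.resize(c["img"],(768,576))[:,:,::-1])
for k,v in rack(c,.015).items(): print(k,*v)
E
```

```text
time_s: 3.72
ee_pos: [0.6191, 0.0037, 0.1448]
orientation: [[-0.985, -0.17, -0.002], [-0.17, 0.985, 0.0], [0.002, 0.0, -1.0]]
force: [0.6, -0.6, 1.2]
grip_width: 0.0853
grasp_force: 0.0
red [ 0.6374 -0.0555] 10.477495168503223 0.12167750233012964 0.013192520345673392
yellow [0.6248 0.0154] 10.439434794673451 0.12091446061065547 0.010437299290879568
green [ 0.6497 -0.1224] 10.468303327691856 0.12038662392859223 0.011383590382005787
blue [0.6112 0.0886] 10.482044009213213 0.1208224196904738 0.01333702458236019
```

View pics/w2.png

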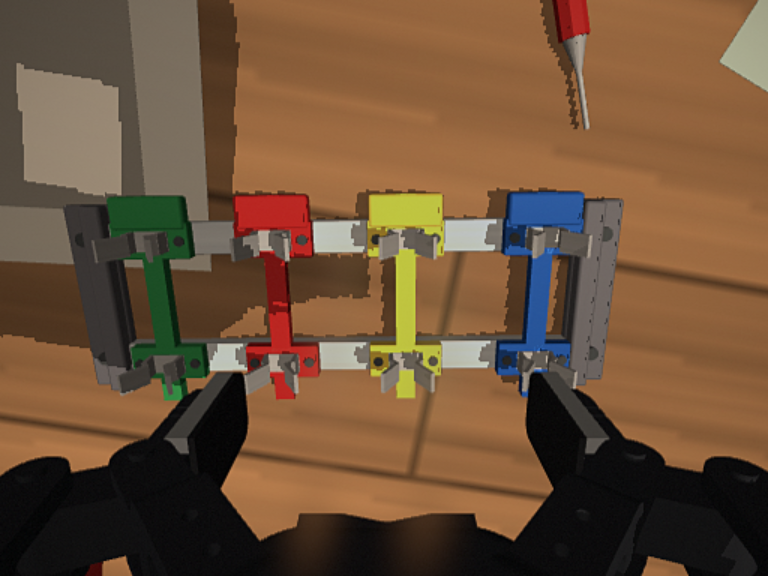

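The wrist close-up shows spines at (163,300), (279,300), (405,300) and (539,300). Two heights give the same carrier middles, and each is 120 mm long as it should be. The spacing is uneven (68/72/74 mm), so I'll use the measured positions. Red punch first.

```bash
cat >> h.py <<'E'
P={'red':(.426,.0517,24.45),'yellow':(.401,.259,-18.05),'green':(.5995,-.322,-.3),'blue':(.390,-.346,38.8)}
C={'red':(.6374,-.0555,10.47),'yellow':(.6248,.0154,10.47),'green':(.6497,-.1224,10.47),'blue':(.6112,.0886,10.47)}
def to(x,y,yaw,z):
    s=ctrl.observe();R=np.array(s["orientation"]);d=np.array([x,y,z])-s["ee_pos"]
    ty=np.degrees(np.arctan2(R[1,1],R[0,1]));sp=(ty-(yaw+90))
    sp=[(sp+180)%360-180]; sp.append(sp[0]-180*np.sign(sp[0]))
    print("t",s["time_s"],"units tool xyz",d@R/.025,"spin",np.array(sp)/4,"q6",s["qpos"][5],"F",s["force"],"w",s["grip_width"])
E
python3 -m jog '{"hand":[1,1,1,1,1,1,1,1,1,1],"delta_pos":[[0.91,0.4,0],[0.91,0.4,0],[0.91,0.4,0],[0.91,0.4,0],[0.91,0.4,0],[0.91,0.4,0],[0.91,0.4,0],[0.91,0.4,0],[0,0,0],[0,0,0]],"spin":[0,0,0,0,0,0,0,0,-1,-1]}' >/dev/null
python3 -m jog '{"hand":[1,1,1,1,1,1],"delta_pos":[[0,0,1],[0,0,1],[0,0,1],[0,0,0],[0,0,0],[0,0,0]],"spin":[-1,-0.65,0,0,0,0]}'
python3 - <<'E'
from h import *
to(*P['red'],.017)
c=ctrl.read_camera("wrist");cv2.imwrite("pics/w3.png",c["img"][:,:,::-1])
for s,ce,px in comps(mask(c,'red'),150):
    m,a,L=pca(cast(c,px,.009)[:,:2]);print(ce,m,np.degrees(np.arctan2(a[1],a[0])),L)
E
```

```text
time_s: 5.1
ee_pos: [0.4276, 0.0514, 0.0729]
orientation: [[-0.911, -0.413, 0.003], [-0.413, 0.911, 0.0], [-0.003, -0.001, -1.0]]
force: [-0.2, 0.0, 0.8]
grip_width: 0.0854
grasp_force: 0.0
t 5.1 units tool xyz [0.0587 0.0387 2.2353] spin [-0.0076 44.9924] q6 -1.9366055196644427 F [-0.2019  0.0476  0.8428] w 0.08543105680060577
[260.0163 209.8052] [0.4259 0.0524] 24.547710039292063 0.11242332729548088
```

View pics/w3.png

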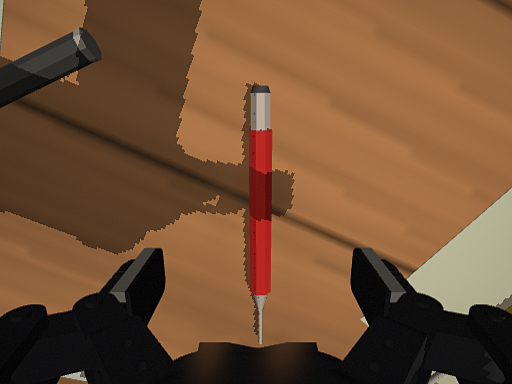

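The red punch is centred between the fingers, with its sleeve at (260,210), and the wrist camera agrees with the top camera to within 1 mm. Descending to grip.

```bash
python3 -m jog '{"hand":[1,1,1,1,-1,-1,-1,-1,-1,-1],"delta_pos":[[0.06,0.04,0.75],[0,0,0.75],[0,0,0.73],[0,0,0],[0,0,0],[0,0,0],[0,0,0],[0,0,0],[0,0,0],[0,0,0]],"spin":[0,0,0,0,0,0,0,0,0,0]}' 60
python3 -m jog '{"hand":[-1,-1,-1,-1,-1,-1,-1,-1],"delta_pos":[[0,0,0],[0,0,0],[0,0,0],[0,0,0],[0,0,0],[0,0,-1],[0,0,-1],[0,0,0]],"spin":[0,0,0,0,0,0,0,0]}' 80
python3 -c "
from h import *
to(*C['red'],.145)"
```

```text
time_s: 5.98
ee_pos: [0.425, 0.0516, 0.0151]
orientation: [[-0.91, -0.414, 0.001], [-0.414, 0.91, 0.0], [-0.001, -0.0, -1.0]]
force: [-3.2, -1.7, 26.0]
grip_width: 0.0129
grasp_force: 41.5
time_s: 6.65
ee_pos: [0.4265, 0.0517, 0.069]
orientation: [[-0.91, -0.414, 0.005], [-0.414, 0.91, 0.0], [-0.005, -0.002, -1.0]]
force: [1.3, -0.1, 0.3]
grip_width: 0.0113
grasp_force: 79.0
t 6.65 units tool xyz [-5.9196 -7.4026 -2.9971] spin [  3.4951 -41.5049] q6 -1.9362068311737062 F [ 1.3381 -0.0674  0.3018] w 0.011318055125254169
```

Run:
```python
from h import *
a=ctrl.read_camera("wrist")["img"];b=cv2.resize(ctrl.read_camera("scene")["img"][60:252,180:436],(512,384),interpolation=cv2.INTER_CUBIC)
cv2.imwrite("pics/w4.png",cv2.resize(np.hstack([a,b]),(800,300),interpolation=cv2.INTER_AREA)[:,:,::-1])
```

```text
(no output)
```

View pics/w4.png

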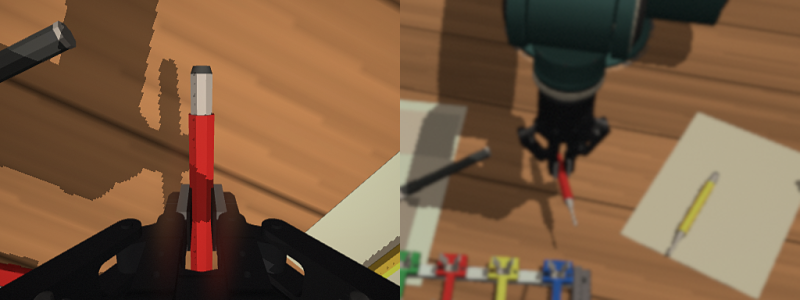

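The red punch is held level and in line with the tool (wrist half, sleeve at (200,190)). Carrying it to the red clips.

```bash
python3 -m jog '{"hand":[-1,-1,-1,-1,-1,-1,-1,-1,-1,-1],"delta_pos":[[0,0,-1],[0,0,-1],[-0.74,-0.925,0],[-0.74,-0.925,0],[-0.74,-0.925,0],[-0.74,-0.925,0],[-0.74,-0.925,0],[-0.74,-0.925,0],[-0.74,-0.925,0],[-0.74,-0.925,0]],"spin":[0,0,0,0,0,0,0,0,0,0]}' >/dev/null
python3 -m jog '{"hand":[-1,-1,-1,-1,-1,-1,-1],"delta_pos":[[0,0,0],[0,0,0],[0,0,0],[0,0,0.5],[0,0,0.5],[0,0,0],[0,0,0]],"spin":[1,1,1,0.5,0,0,0]}'
python3 - <<'E'
from h import *
to(*C['red'],.06)
c=ctrl.read_camera("wrist");cv2.imwrite("pics/w5.png",c["img"][:,:,::-1])
E
```

```text
time_s: 8.17
ee_pos: [0.6352, -0.0554, 0.0877]
orientation: [[-0.983, -0.183, -0.003], [-0.183, 0.983, 0.0], [0.003, 0.001, -1.0]]
force: [-0.5, -0.5, -0.8]
grip_width: 0.0112
grasp_force: 79.0
t 8.1667 units tool xyz [-0.0903 -0.0198  1.1068] spin [  0.0153 -44.9847] q6 -1.881658735187961 F [-0.4847 -0.4573 -0.76  ] w 0.011153082829009921
```

View pics/w5.png

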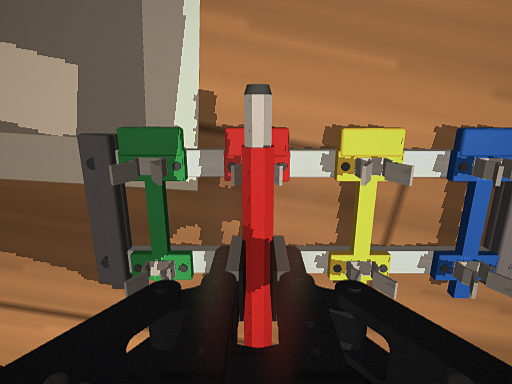

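The sleeve is centred over the red base plate: plate at columns 226–290, sleeve at 258. Pressing down.

```bash
python3 -m jog '{"hand":[-1,-1,-1,-1,-1,-1],"delta_pos":[[-0.09,-0.02,0.55],[0,0,0.55],[0,0,0.3],[0,0,0.3],[0,0,0],[0,0,0]],"spin":[0,0,0,0,0,0]}' 120
python3 -m jog '{"hand":[-1,-1,-1,-1,-1,-1,-1],"delta_pos":[[0,0,0.2],[0,0,0.2],[0,0,0.1],[0,0,0.1],[0,0,0],[0,0,0],[0,0,0]],"spin":[0,0,0,0,0,0,0]}'
```

```text
time_s: 8.72
ee_pos: [0.6381, -0.0556, 0.0466]
orientation: [[-0.983, -0.181, -0.001], [-0.181, 0.983, 0.0], [0.001, 0.0, -1.0]]
force: [-0.1, 0.2, -1.1]
grip_width: 0.0101
grasp_force: 120.2
time_s: 9.3
ee_pos: [0.6383, -0.0556, 0.0335]
orientation: [[-0.983, -0.181, 0.0], [-0.181, 0.983, -0.0], [-0.0, -0.0, -1.0]]
force: [-10.5, 1.3, 17.3]
grip_width: 0.0098
grasp_force: 122.6
```

```bash
for i in 1 2; do python3 -m jog '{"hand":[-1,-1,-1],"delta_pos":[[0,0,0.12],[0,0,0],[0,0,0]],"spin":[0,0,0]}'|egrep "ee_pos|force"; done
python3 - <<'E'
from h import *
a=ctrl.read_camera("wrist")["img"];b=cv2.resize(ctrl.read_camera("scene")["img"][190:310,130:290],(512,384),interpolation=cv2.INTER_CUBIC)
cv2.imwrite("pics/w6.png",cv2.resize(np.hstack([a,b]),(800,300),interpolation=cv2.INTER_AREA)[:,:,::-1])
E
```

```text
ee_pos: [0.6384, -0.0557, 0.0334]
force: [-29.2, 3.2, 48.1]
grasp_force: 126.7
ee_pos: [0.6385, -0.0557, 0.0332]
force: [-47.7, 4.7, 79.6]
grasp_force: 130.8
```

View pics/w6.png

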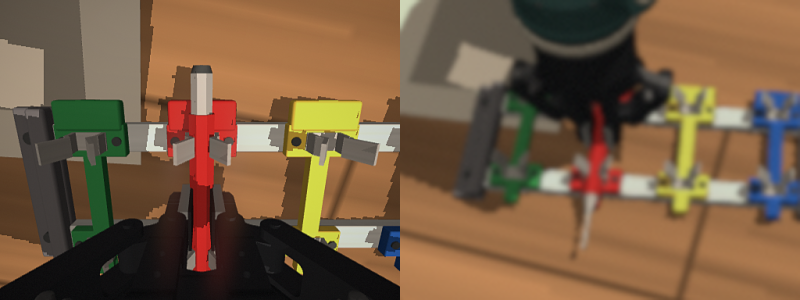

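Red is at a hard stop (TCP 33.4 mm, 33 expected), with the clips closed around the sleeve at (200,140). Relaxing, releasing and lifting.

```bash
python3 -m jog '{"hand":[-1,-1,-0.2,-0.2,-0.2,-0.2,-0.2,-0.2,-0.2,-0.2],"delta_pos":[[0,0,-0.15],[0,0,-0.15],[0,0,0],[0,0,0],[0,0,0],[0,0,0],[0,0,-0.5],[0,0,-1],[0,0,-1],[0,0,-1]],"spin":[0,0,0,0,0,0,0,0,0,0]}' 80
python3 -m jog '{"hand":[1,1,1],"delta_pos":[[0,0,-1],[0,0,0],[0,0,0]],"spin":[0,0,0]}'
cat >> h.py <<'E'
def seated(c,col,save=None):
    # sleeve of a seated punch: bright comps near its carrier, cast at the sleeve's top (z 0.032)
    x,y,yaw=C[col];a=np.array([np.cos(np.radians(yaw)),np.sin(np.radians(yaw))]);n=np.array([-a[1],a[0]])
    Q=cast(c,np.argwhere(mask(c,col,110,40)>0)[:,::-1],.029)[:,:2]-[x,y];t=Q@a;s=Q@n
    for lo,hi in((-.02,-.01),(-.01,0),(0,.01),(.01,.02)):
        k=(t>lo)&(t<hi)&(abs(s)<.015);print(col,(lo+hi)/2,s[k].min(),s[k].max())
E
python3 - <<'E'
from h import *
to(*P['yellow'],.07)
c=ctrl.read_camera("wrist");cv2.imwrite("pics/w7.png",c["img"][:,:,::-1]);seated(c,'red')
E
```

```text
time_s: 10.73
ee_pos: [0.6383, -0.0556, 0.123]
orientation: [[-0.983, -0.181, 0.0], [-0.181, 0.983, -0.0], [-0.0, -0.0, -1.0]]
force: [-0.0, -0.7, -0.3]
grip_width: 0.034
grasp_force: 0.0
time_s: 10.98
ee_pos: [0.639, -0.0557, 0.1485]
orientation: [[-0.983, -0.181, 0.003], [-0.181, 0.983, -0.0], [-0.003, -0.001, -1.0]]
force: [0.2, -0.0, -1.0]
grip_width: 0.0691
grasp_force: 0.0
t 10.9833 units tool xyz [ 7.0884 14.1102  3.1043] spin [  7.1252 -37.8748] q6 -1.8799163014468259 F [ 0.196  -0.0177 -1.029 ] w 0.06913974015396718
red -0.015 -0.006766110642547932 0.006854929737466224
red -0.005 -0.006842032989824982 0.006155412415325326
red 0.005 -0.006919659036473797 0.006223617150887755
red 0.015 -0.014462407190965618 0.014587265107052409
```

View pics/w7.png

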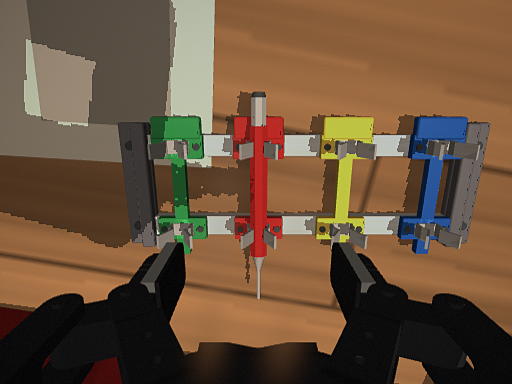

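Red is seated: its sleeve lies from (258,125) to (258,255), centred to within 0.5 mm, with the point to the back. Now yellow.

```bash
python3 -m jog '{"hand":[1,1,1,1,1,1,1,1,1,1],"delta_pos":[[0.473,0.94,0],[0.473,0.94,0],[0.473,0.94,0],[0.473,0.94,0],[0.473,0.94,0],[0.473,0.94,0],[0.473,0.94,0],[0.473,0.94,0],[0.473,0.94,0],[0.473,0.94,0]],"spin":[0,0,0,0,0,0,0,0,0,0]}' 60 >/dev/null
python3 -m jog '{"hand":[1,1,1,1,1,1,1,1,1,1],"delta_pos":[[0.473,0.94,0],[0.473,0.94,0],[0.473,0.94,0],[0.473,0.94,0],[0.473,0.94,0],[0,0,0.8],[0,0,0.8],[0,0,0.8],[0,0,0.7],[0,0,0]],"spin":[0,0,0,0,0,1,1,1,1,1]}' >/dev/null
python3 -m jog '{"hand":[1,1,1,1],"delta_pos":[[0,0,0],[0,0,0],[0,0,0],[0,0,0]],"spin":[1,1,0.125,0]}'
python3 - <<'E'
from h import *
to(*P['yellow'],.019)
c=ctrl.read_camera("wrist")
for s,ce,px in comps(mask(c,'yellow'),400):
    m,a,L=pca(cast(c,px,.009)[:,:2]);print(ce,m,np.degrees(np.arctan2(a[1],a[0])),L)
E
```

```text
time_s: 13.03
ee_pos: [0.3996, 0.2587, 0.0678]
orientation: [[-0.951, 0.309, -0.001], [0.309, 0.951, -0.001], [0.001, -0.001, -1.0]]
force: [0.4, 0.7, 0.1]
grip_width: 0.0855
grasp_force: 0.0
t 13.0333 units tool xyz [-0.0521  0.0321  1.9537] spin [  0.0198 -44.9802] q6 -0.7362043121928618 F [0.4055 0.6783 0.1469] w 0.08545657214727474
[261.3581 212.0784] [0.4024 0.2595] -18.690791522098316 0.11235932807605428
```

```bash
python3 -m jog '{"hand":[1,1,1,1,-1,-1,-1,-1,-1,-1],"delta_pos":[[-0.07,0.03,0.65],[0,0,0.65],[0,0,0.65],[0,0,0],[0,0,0],[0,0,0],[0,0,0],[0,0,0],[0,0,0],[0,0,0]],"spin":[0.1,0,0,0,0,0,0,0,0,0]}' 80
python3 -m jog '{"hand":[-1,-1,-1,-1,-1],"delta_pos":[[0,0,0],[0,0,0],[0,0,0],[0,0,0],[0,0,0]],"spin":[0,0,0,0,0]}' 80
python3 -m jog '{"hand":[-1,-1,-1,-1,-1],"delta_pos":[[0,0,-1],[0,0,-1],[0,0,-1],[0,0,-1],[0,0,0]],"spin":[0,0,0,0,0]}' 80
python3 -c "
from h import *
to(*C['yellow'],.09)"
```

```text
time_s: 13.92
ee_pos: [0.402, 0.2591, 0.0203]
orientation: [[-0.949, 0.316, 0.001], [0.316, 0.949, 0.0], [-0.001, 0.001, -1.0]]
force: [-1.2, -0.2, 18.6]
grip_width: 0.0127
grasp_force: 33.8
time_s: 14.33
ee_pos: [0.4021, 0.2592, 0.0206]
orientation: [[-0.949, 0.316, 0.001], [0.316, 0.949, 0.0], [-0.001, 0.001, -1.0]]
force: [-2.8, -1.8, 6.2]
grip_width: 0.0106
grasp_force: 78.4
time_s: 14.75
ee_pos: [0.4033, 0.2599, 0.1249]
orientation: [[-0.949, 0.316, 0.005], [0.316, 0.949, 0.003], [-0.004, 0.005, -1.0]]
force: [0.1, -0.1, -0.2]
grip_width: 0.0105
grasp_force: 79.0
t 14.75 units tool xyz [-11.4936  -6.48     1.4125] spin [-7.2292 37.7708] q6 -0.7295993887468302 F [ 0.1106 -0.1494 -0.229 ] w 0.010501652727404482
```

```bash
python3 -m jog '{"hand":[-1,-1,-1,-1,-1,-1,-1,-1,-1,-1],"delta_pos":[[-0.958,-0.54,0],[-0.958,-0.54,0],[-0.958,-0.54,0],[-0.958,-0.54,0],[-0.958,-0.54,0],[-0.958,-0.54,0],[-0.958,-0.54,0],[-0.958,-0.54,0],[-0.958,-0.54,0],[-0.958,-0.54,0]],"spin":[0,0,0,0,0,0,0,0,0,0]}' >/dev/null
python3 -m jog '{"hand":[-1,-1,-1,-1,-1,-1,-1,-1,-1,-1],"delta_pos":[[-0.958,-0.54,0],[-0.958,-0.54,0],[0,0,0.4],[0,0,0.4],[0,0,0.4],[0,0,0],[0,0,0],[0,0,0],[0,0,0],[0,0,0]],"spin":[0,0,-1,-1,-1,-1,-1,-1,-1,-0.23]}' >/dev/null
python3 -m jog '{"hand":[-1,-1],"delta_pos":[[0,0,0],[0,0,0]],"spin":[0,0]}' 120 >/dev/null
python3 - <<'E'
from h import *
to(*C['yellow'],.062)
c=ctrl.read_camera("wrist");cv2.imwrite("pics/w8.png",c["img"][:,:,::-1])
# held sleeve: edges by row, in world at axis z
z=ctrl.observe()["ee_pos"][2]-.0136
m=mask(c,'yellow',110,40)
for v in range(140,340,40):
    u=np.flatnonzero(m[v]); 
    if len(u): print(v,u.min(),u.max(),len(u))
E
```

```text
t 16.5833 units tool xyz [-0.0761  0.0257  1.0985] spin [-0.0305 44.9695] q6 -1.7692063861149592 F [-0.785  -0.0515 -2.124 ] w 0.008924279940298416
140 228 289 33
180 242 272 28
220 68 272 28
260 248 265 17
300 248 294 40
```

View pics/w8.png

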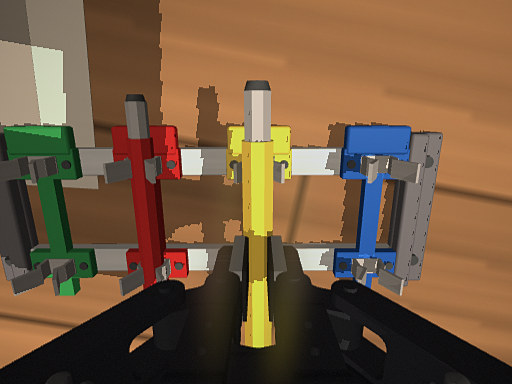

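Yellow is centred over its plate (columns 227–291, sleeve at 258) and level. Pressing in.

```bash
python3 -m jog '{"hand":[-1,-1,-1,-1,-1,-1],"delta_pos":[[-0.08,0.03,0.55],[0,0,0.55],[0,0,0.2],[0,0,0.2],[0,0,0],[0,0,0]],"spin":[0,0,0,0,0,0]}' 120|egrep "ee_pos|force"
for i in 1 2 3; do python3 -m jog '{"hand":[-1,-1,-1,-1],"delta_pos":[[0,0,0.1],[0,0,0.1],[0,0,0],[0,0,0]],"spin":[0,0,0,0]}'|egrep "ee_pos|force"; done
```

```text
ee_pos: [0.6249, 0.0155, 0.0519]
force: [0.1, 0.0, -1.9]
grasp_force: 118.4
ee_pos: [0.6252, 0.0155, 0.0474]
force: [1.6, 0.4, -1.4]
grasp_force: 118.4
ee_pos: [0.6247, 0.0155, 0.0416]
force: [1.5, 0.1, -7.0]
grasp_force: 117.9
ee_pos: [0.6251, 0.0155, 0.0387]
force: [-9.3, -0.1, 15.8]
grasp_force: 120.9
```

```bash
python3 -m jog '{"hand":[-1,-1,-1],"delta_pos":[[0,0,0.1],[0,0,0],[0,0,0]],"spin":[0,0,0]}'|egrep "ee_pos|force"
python3 -m jog '{"hand":[-1,-1,-0.2,-0.2,-0.2,-0.2,-0.2,-0.2,-0.2,-0.2],"delta_pos":[[0,0,-0.1],[0,0,-0.1],[0,0,0],[0,0,0],[0,0,0],[0,0,0],[0,0,-0.5],[0,0,-1],[0,0,-1],[0,0,-1]],"spin":[0,0,0,0,0,0,0,0,0,0]}' 80|egrep "ee_pos|width"
python3 -m jog '{"hand":[1,1,1],"delta_pos":[[0,0,-1],[0,0,0],[0,0,0]],"spin":[0,0,0]}'|egrep "ee_pos|width"
python3 - <<'E'
from h import *
to(*P['green'],.07);seated(ctrl.read_camera("wrist"),'yellow')
E
```

```text
ee_pos: [0.6252, 0.0155, 0.0386]
force: [-24.7, -1.1, 42.0]
grasp_force: 124.5
ee_pos: [0.625, 0.0155, 0.1294]
grip_width: 0.0341
ee_pos: [0.6257, 0.0155, 0.1549]
grip_width: 0.0694
t 19.4667 units tool xyz [  3.4965 -13.0824   3.3947] spin [  2.6925 -42.3075] q6 -1.7695206960516834 F [-0.0227 -0.1967 -0.9407] w 0.0693520012385295
yellow -0.015 -0.0064365978634304795 0.006736998254767048
yellow -0.005 -0.0065106207066769105 0.006809137035004128
yellow 0.005 -0.006579932755187254 0.006821316084008821
yellow 0.015 -0.01004972899586696 0.013743878445970057
```

```bash
python3 -m jog '{"hand":[1,1,1,1,1,1,1,1,1,1],"delta_pos":[[0.25,-0.934,0],[0.25,-0.934,0],[0.25,-0.934,0],[0.25,-0.934,0],[0.25,-0.934,0],[0.25,-0.934,0],[0.25,-0.934,0],[0.25,-0.934,0],[0.25,-0.934,0],[0.25,-0.934,0]],"spin":[0,0,0,0,0,0,0,0,0,0]}' 80 >/dev/null
python3 -m jog '{"hand":[1,1,1,1,1,1,1,1,1],"delta_pos":[[0.25,-0.934,0],[0.25,-0.934,0],[0.25,-0.934,0],[0.25,-0.934,0],[0,0,1],[0,0,1],[0,0,1],[0,0,0.4],[0,0,0]],"spin":[0,0,0,0,1,1,0.7,0,0]}'
python3 - <<'E'
from h import *
to(*P['green'],.019)
c=ctrl.read_camera("wrist")
for s,ce,px in comps(mask(c,'green',100,40),400):
    m,a,L=pca(cast(c,px,.009)[:,:2]);print(ce,m,np.degrees(np.arctan2(a[1],a[0])),L)
E
```

```text
time_s: 21.1
ee_pos: [0.5969, -0.321, 0.0637]
orientation: [[-1.0, 0.004, -0.005], [0.004, 1.0, 0.003], [0.005, 0.003, -1.0]]
force: [0.2, -0.4, 0.3]
grip_width: 0.0854
grasp_force: 0.0
t 21.1 units tool xyz [-0.111  -0.0432  1.7866] spin [  0.0161 -44.9839] q6 -2.097748294526092 F [ 0.1673 -0.3885  0.3229] w 0.08538766328105271
[254.2519 219.5136] [ 0.5996 -0.3233] -1.050253801155301 0.1127851160078638
```

```bash
python3 -m jog '{"hand":[1,1,1,1,-1,-1,-1,-1,-1,-1],"delta_pos":[[-0.11,-0.08,0.6],[0,0,0.6],[0,0,0.6],[0,0,0],[0,0,0],[0,0,0],[0,0,0],[0,0,0],[0,0,0],[0,0,0]],"spin":[0.1,0,0,0,0,0,0,0,0,0]}' 80|egrep "ee_pos|force"
python3 -m jog '{"hand":[-1,-1,-1,-1,-1],"delta_pos":[[0,0,0],[0,0,0],[0,0,0],[0,0,0],[0,0,0]],"spin":[0,0,0,0,0]}' 80|egrep "ee_pos|force|width"
python3 -m jog '{"hand":[-1,-1,-1,-1,-1],"delta_pos":[[0,0,-1],[0,0,-1],[0,0,-1],[0,0,-1],[0,0,0]],"spin":[0,0,0,0,0]}' 80|egrep "ee_pos|force|width"
python3 -c "
from h import *
to(*C['green'],.09)"
```

```text
ee_pos: [0.6013, -0.3239, 0.0228]
force: [0.1, -0.2, 8.3]
grasp_force: 26.3
ee_pos: [0.6014, -0.324, 0.0231]
force: [-1.1, 1.3, 5.9]
grip_width: 0.0093
grasp_force: 78.5
ee_pos: [0.6026, -0.3247, 0.1281]
force: [0.1, -0.3, -0.3]
grip_width: 0.0095
grasp_force: 78.5
t 22.8167 units tool xyz [-1.7715  8.1212  1.5075] spin [-2.7995 42.2005] q6 -2.089593575764595 F [ 0.1477 -0.3228 -0.3499] w 0.009516549087278343
```

```bash
python3 -m jog '{"hand":[-1,-1,-1,-1,-1,-1,-1,-1,-1,-1],"delta_pos":[[-0.197,0.902,0],[-0.197,0.902,0],[-0.197,0.902,0],[-0.197,0.902,0],[-0.197,0.902,0],[-0.197,0.902,0],[-0.197,0.902,0],[-0.197,0.902,0],[-0.197,0.902,0],[0,0,0.4]],"spin":[0,0,0,0,0,0,0,0,0,-0.8]}' >/dev/null
python3 -m jog '{"hand":[-1,-1,-1,-1,-1],"delta_pos":[[0,0,0.4],[0,0,0.4],[0,0,0],[0,0,0],[0,0,0]],"spin":[-1,-1,0,0,0]}' 110 |egrep "ee_pos|width"
python3 - <<'E'
from h import *
to(*C['green'],.066)
c=ctrl.read_camera("wrist");cv2.imwrite("pics/w9.png",c["img"][:,:,::-1])
E
```

```text
ee_pos: [0.6481, -0.1216, 0.0927]
grip_width: 0.0083
t 24.0667 units tool xyz [-0.0558 -0.0416  1.0676] spin [-0.036 44.964] q6 -1.9751843586842255 F [ 0.4863  0.8685 -1.3852] w 0.008272452682465207
```

View pics/w9.png

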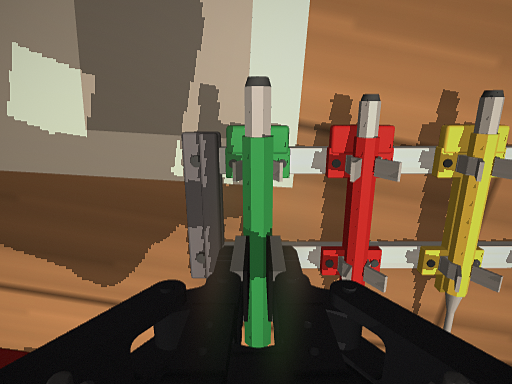

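Green is held level and centred over its plate (columns 227–290, sleeve at 257). Red and yellow sit well in their clips. Pressing in.

```bash
python3 -m jog '{"hand":[-1,-1,-1,-1,-1,-1],"delta_pos":[[-0.06,-0.04,0.55],[0,0,0.55],[0,0,0.2],[0,0,0.2],[0,0,0],[0,0,0]],"spin":[0,0,0,0,0,0]}' 120|egrep "ee_pos|force"
for i in 1 2 3; do python3 -m jog '{"hand":[-1,-1,-1,-1],"delta_pos":[[0,0,0.1],[0,0,0.1],[0,0,0],[0,0,0]],"spin":[0,0,0,0]}'|egrep "ee_pos|force"; done
```

```text
ee_pos: [0.6496, -0.1222, 0.0545]
force: [-0.0, 0.4, -1.6]
grasp_force: 121.2
ee_pos: [0.6499, -0.1222, 0.0499]
force: [2.6, 1.5, -0.0]
grasp_force: 121.4
ee_pos: [0.6493, -0.1221, 0.044]
force: [1.0, 0.5, -6.1]
grasp_force: 120.5
ee_pos: [0.6497, -0.1222, 0.0412]
force: [-7.8, 2.4, 14.3]
grasp_force: 124.0
```

```bash
python3 -m jog '{"hand":[-1,-1,-1],"delta_pos":[[0,0,0.1],[0,0,0],[0,0,0]],"spin":[0,0,0]}'|egrep "ee_pos|force"
python3 -m jog '{"hand":[-1,-1,-0.2,-0.2,-0.2,-0.2,-0.2,-0.2,-0.2,-0.2],"delta_pos":[[0,0,-0.1],[0,0,-0.1],[0,0,0],[0,0,0],[0,0,0],[0,0,0],[0,0,-0.5],[0,0,-1],[0,0,-1],[0,0,-1]],"spin":[0,0,0,0,0,0,0,0,0,0]}' 80|egrep "ee_pos|width"
python3 -m jog '{"hand":[1,1,1],"delta_pos":[[0,0,-1],[0,0,0],[0,0,0]],"spin":[0,0,0]}'|egrep "ee_pos|width"
python3 - <<'E'
from h import *
to(*P['blue'],.07);seated(ctrl.read_camera("wrist"),'green')
E
```

```text
ee_pos: [0.6499, -0.1223, 0.041]
force: [-22.4, 5.2, 37.2]
grasp_force: 128.1
ee_pos: [0.6497, -0.1223, 0.132]
grip_width: 0.0342
ee_pos: [0.6504, -0.1225, 0.1576]
grip_width: 0.0693
t 26.95 units tool xyz [11.8772 -6.8956  3.4741] spin [-7.0833 37.9167] q6 -1.9780614287841727 F [-0.0203  0.1321 -0.0789] w 0.06927373413159756
green -0.015 -0.0058449937350615565 0.007452733718655855
green -0.005 -0.0059110619416514075 0.007533994642649323
green 0.005 -0.005972923746518278 0.007610081825018216
green 0.015 -0.006036068165465739 0.0076877465074142014
```

```bash
python3 -m jog '{"hand":[1,1,1,1,1,1,1,1,1,1],"delta_pos":[[0.99,-0.575,0],[0.99,-0.575,0],[0.99,-0.575,0],[0.99,-0.575,0],[0.99,-0.575,0],[0.99,-0.575,0],[0.99,-0.575,0],[0.99,-0.575,0],[0.99,-0.575,0],[0.99,-0.575,0]],"spin":[0,0,0,0,0,0,0,0,0,0]}' 80 >/dev/null
python3 -m jog '{"hand":[1,1,1,1,1,1,1,1,1,1],"delta_pos":[[0.99,-0.575,0],[0.99,-0.575,0],[0,0,0],[0,0,0],[0,0,0],[0,0,0],[0,0,0],[0,0,0],[0,0,0],[0,0,0]],"spin":[0,0,1,1,1,1,1,1,1,1]}' >/dev/null
for i in 1 2; do python3 -m jog '{"hand":[1,1,1,1,1,1,1,1,1,1],"delta_pos":[[0,0,0],[0,0,0],[0,0,0],[0,0,0],[0,0,0],[0,0,0],[0,0,0],[0,0,0],[0,0,0],[0,0,0]],"spin":[1,1,1,1,1,1,1,1,1,1]}' >/dev/null; done
python3 -m jog '{"hand":[1,1,1,1,1,1,1,1,1,1],"delta_pos":[[0,0,0.5],[0,0,0.5],[0,0,0.5],[0,0,0.5],[0,0,0.5],[0,0,0.5],[0,0,0.4],[0,0,0],[0,0,0],[0,0,0]],"spin":[1,1,1,1,1,1,1,1,1,0.9]}' >/dev/null
python3 -m jog '{"hand":[1,1],"delta_pos":[[0,0,0],[0,0,0]],"spin":[0,0]}' |egrep "time|ee_pos"
python3 - <<'E'
from h import *
to(*P['blue'],.016)
c=ctrl.read_camera("wrist")
for s,ce,px in comps(mask(c,'blue',100,40),400):
    m,a,L=pca(cast(c,px,.009)[:,:2]);print(ce,m,np.degrees(np.arctan2(a[1],a[0])),L)
E
```

```text
time_s: 31.33
ee_pos: [0.3886, -0.3455, 0.0691]
t 31.3333 units tool xyz [0.0307 0.0511 2.1238] spin [-44.9545   0.0455] q6 0.11465302669865186 F [-0.3347 -1.1363  0.5748] w 0.08576674734098279
[259.4547 208.7455] [ 0.3895 -0.346 ] 38.98955709385352 0.11229061883999428
```

```bash
python3 -m jog '{"hand":[1,1,1,1,-1,-1,-1,-1,-1,-1],"delta_pos":[[0.03,0.04,0.7],[0,0,0.7],[0,0,0.7],[0,0,0],[0,0,0],[0,0,0],[0,0,0],[0,0,0],[0,0,0],[0,0,0]],"spin":[0,0,0,0,0,0,0,0,0,0]}' 80|egrep "ee_pos|force"
python3 -m jog '{"hand":[-1,-1,-1,-1,-1],"delta_pos":[[0,0,0],[0,0,0],[0,0,0],[0,0,0],[0,0,0]],"spin":[0,0,0,0,0]}' 80|egrep "ee_pos|force|width"
python3 -m jog '{"hand":[-1,-1,-1,-1,-1],"delta_pos":[[0,0,-1],[0,0,-1],[0,0,-1],[0,0,-1],[0,0,0]],"spin":[0,0,0,0,0]}' 80|egrep "ee_pos|force|width"
python3 -c "
from h import *
to(*C['blue'],.13)"
```

```text
ee_pos: [0.3904, -0.3463, 0.0179]
force: [0.1, -0.9, 21.3]
grasp_force: 38.0
ee_pos: [0.3905, -0.3464, 0.0181]
force: [-1.3, 1.4, 7.1]
grip_width: 0.0111
grasp_force: 78.9
ee_pos: [0.3914, -0.3473, 0.1226]
force: [-0.1, -1.0, 0.3]
grip_width: 0.0109
grasp_force: 78.8
t 33.05 units tool xyz [17.7877 -8.0564 -0.3354] spin [-37.8989   7.1011] q6 0.11779279055392367 F [-0.092  -1.0442  0.2804] w 0.010909905957211065
```

```bash
python3 -m jog '{"hand":[-1,-1,-1,-1,-1,-1,-1,-1,-1,-1],"delta_pos":[[0,0,-0.5],[0.988,-0.4475,0],[0.988,-0.4475,0],[0.988,-0.4475,0],[0.988,-0.4475,0],[0.988,-0.4475,0],[0.988,-0.4475,0],[0.988,-0.4475,0],[0.988,-0.4475,0],[0.988,-0.4475,0]],"spin":[0,0,0,0,0,0,0,0,0,0]}' >/dev/null
python3 -m jog '{"hand":[-1,-1,-1,-1,-1,-1,-1,-1,-1,-1],"delta_pos":[[0.988,-0.4475,0],[0.988,-0.4475,0],[0.988,-0.4475,0],[0.988,-0.4475,0],[0.988,-0.4475,0],[0.988,-0.4475,0],[0.988,-0.4475,0],[0.988,-0.4475,0],[0.988,-0.4475,0],[0,0,0]],"spin":[0,0,0,0,0,0,0,0,0,1]}' >/dev/null
python3 -m jog '{"hand":[-1,-1,-1,-1,-1,-1,-1,-1,-1],"delta_pos":[[0,0,0],[0,0,0],[0,0,0],[0,0,0.6],[0,0,0.6],[0,0,0.6],[0,0,0],[0,0,0],[0,0,0]],"spin":[1,1,1,1,1,1,0.1,0,0]}' 120 |egrep "ee_pos|width"
python3 - <<'E'
from h import *
to(*C['blue'],.061)
c=ctrl.read_camera("wrist");cv2.imwrite("pics/w10.png",c["img"][:,:,::-1])
E
```

```text
ee_pos: [0.6102, 0.0897, 0.0855]
grip_width: 0.0092
t 35.4667 units tool xyz [0.0321 0.0509 0.9804] spin [-44.9669   0.0331] q6 1.4903556138342893 F [-0.0958  0.5526 -0.2631] w 0.009245468924230373
```

View pics/w10.png

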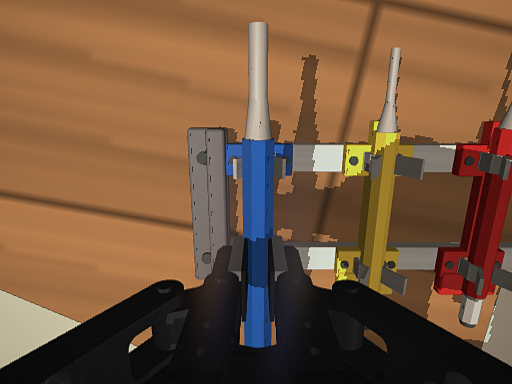

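Blue is seen from the back side: sleeve at column 258, plate at 227–292, point to the back. Pressing in.

```bash
python3 -m jog '{"hand":[-1,-1,-1,-1,-1,-1],"delta_pos":[[0.03,0.04,0.5],[0,0,0.5],[0,0,0.2],[0,0,0.2],[0,0,0],[0,0,0]],"spin":[0,0,0,0,0,0]}' 120|egrep "ee_pos|force"
for i in 1 2 3 4; do python3 -m jog '{"hand":[-1,-1,-1,-1],"delta_pos":[[0,0,0.1],[0,0,0.1],[0,0,0],[0,0,0]],"spin":[0,0,0,0]}'|egrep "ee_pos|force"; done
```

```text
ee_pos: [0.6108, 0.0888, 0.0495]
force: [-0.2, 0.4, -1.8]
grasp_force: 120.7
ee_pos: [0.6111, 0.0889, 0.0449]
force: [2.5, 1.0, -1.1]
grasp_force: 120.7
ee_pos: [0.6105, 0.0888, 0.0391]
force: [2.6, 0.8, -6.1]
grasp_force: 120.1
ee_pos: [0.6109, 0.0888, 0.0362]
force: [-10.6, -1.3, 17.5]
grasp_force: 123.1
ee_pos: [0.6111, 0.0889, 0.036]
force: [-42.2, -4.7, 72.2]
grasp_force: 130.2
```

```bash
python3 -m jog '{"hand":[-1,-1,-0.2,-0.2,-0.2,-0.2,-0.2,-0.2,-0.2,-0.2],"delta_pos":[[0,0,-0.15],[0,0,-0.15],[0,0,0],[0,0,0],[0,0,0],[0,0,0],[0,0,-0.5],[0,0,-1],[0,0,-1],[0,0,-1]],"spin":[0,0,0,0,0,0,0,0,0,0]}' 80|egrep "ee_pos|width"
python3 -m jog '{"hand":[0,0,0,0,0,0,0,0,0,0],"delta_pos":[[0,0,-1],[0,0,-1],[0,0,-1],[0,0,-1],[0.8,0,-1],[1,0,0],[1,0,0],[1,0,0],[0,0,0],[0,0,0]],"spin":[0,0,0,0,0,0,0,0,0,0]}'|egrep "time|ee_pos|width"
python3 - <<'E'
from h import *
b=cv2.resize(ctrl.read_camera("scene")["img"][200:290,140:310],(680,360),interpolation=cv2.INTER_CUBIC)
for n in("scene","wrist"):
  c=ctrl.read_camera(n)
  for col in C:
    x,y,yaw=C[col];Q=cast(c,np.argwhere(mask(c,col,110,40)>0)[:,::-1],.029)[:,:2]-[x,y]
    r=np.radians(yaw);t=Q@[np.cos(r),np.sin(r)];s=Q@[-np.sin(r),np.cos(r)];k=(abs(s)<.0085)&(abs(t)<.09)
    print(n,col,"x ends",t[k].min() if k.any() else 0,t[k].max() if k.any() else 0)
cv2.imwrite("pics/end.png",b[:,:,::-1])
E
```

```text
ee_pos: [0.6108, 0.0888, 0.1268]
grip_width: 0.0343
time_s: 39.02
ee_pos: [0.7048, 0.1062, 0.2498]
grip_width: 0.0429
scene red x ends -0.05402962090252901 0.06987958009312052
scene yellow x ends -0.05663156330131158 0.055367016520839786
scene green x ends -0.0544393904435338 0.05353992402641174
scene blue x ends -0.05219906046762968 0.054559460026814
wrist red x ends -0.05490147016866252 0.06511315866401456
wrist yellow x ends -0.0018973998678289503 0.062252582499734935
wrist green x ends -0.05913313973244319 0.05188327466487767
wrist blue x ends -0.055310394578442335 0.05511774336715755
```

View pics/end.png

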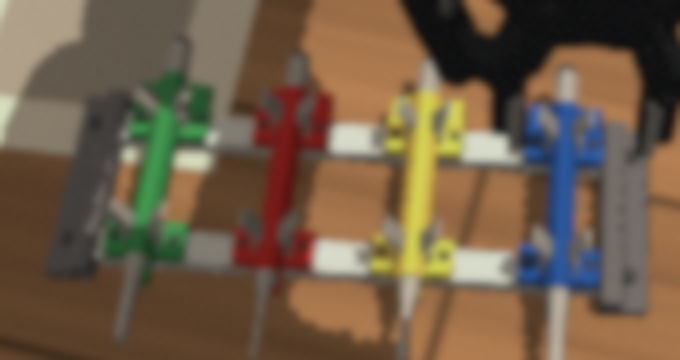

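All four are seated, sleeves spanning about ±55 mm about the carrier middles and points to the back, and the arm is clear.

```bash
python3 -c "
from station import ctrl
print(ctrl.hand_in())"
```

```text
the job is handed in; nothing more can be done
None
```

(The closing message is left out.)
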